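# Index the flow-cell carriage to the detector station

### The job

The carriage with the clear flow cell is pinned at the middle station of its indexing slide. Pull up the index plunger's knob, slide the carriage across until the cell stands under the round detector head (not the square camera head), and let the plunger drop fully home in that station's hole, so that the carriage is locked there. The hole lies only roughly under the head, so feel for it and never force the pin (a push or press on knob or carriage well under 20 N); keep off both heads and leave the bottle, driver and tray where they are.

Things in the scene. Friction and masses are not known exactly. Their poses are not given: they have to be found in the camera images.
- base: black slide base plate, 300 x 350 x 12 mm, fixed on the bench; origin at the centre of its underside. Its y axis is the slide direction (the carriage moves along it, 90 mm either way from the middle); its x axis points from the plunger's side (nearer the robot) to the head posts.
- carriage: aluminium carriage plate, 187 x 64 (along the slide) x 12 mm, on two rails; it only slides along the base's y, against about 3 N of friction, pin drawn or riding on the strip. Origin on the plunger's axis at the plate's underside, 30 mm above the bench, axes parallel to the base's. The clear flow cell's window lies 110 mm from the plunger's axis, towards base +x.
- knob (a point): middle of the index plunger's black knob, an upright cylinder of 28 mm diameter, 25 mm high, on the carriage; 76.5 mm above the bench (knob from 64 to 89 mm) with the plunger home, and it rises with the plunger. Below it a 22 mm sleeve stands on the carriage plate, whose top is 42 mm above the bench; nothing stands higher than that within 60 mm of the knob's axis.
- plunger (a joint): how far the index plunger is drawn up (m): 0 fully home against its stop, 0.013 the upper stop. Its spring pulls down with 6 N at 0, 10 N at 0.011. The flat-ended 10 mm pin stands 8 mm deep in its 12 mm hole when home. Let go between holes, it rides on the flush steel index strip at 0.008 and drops by itself into a hole that comes under it within about 1 mm; the carriage then stops hard.
- cell_window (a point): round window on top of the clear flow cell (72 x 32 x 18 mm) on the carriage, 60 mm above the bench; in line with the plunger's axis across the slide.
- detector_axis (a point): lower end of the round detector head's nose, on its axis, 94 mm above the bench, 75 mm along the slide from the middle station, at one side or the other. Each station has one hole in the index strip; the outer strip pieces shift in slots when the optics are set, so with the pin home the cell window lies up to 8 mm along the slide from this axis, either way.
- detector: detector head: a plain round metal barrel, 38 mm diameter, with a narrower nose below (94 to 194 mm above the bench), held by an arm from a 16 mm post 98 mm behind it (base +x), post top 195 mm above the bench. Fixed. Origin on the base plate under the barrel's axis.
- camera: camera head at the other outer station: a square finned block 46 x 46 x 62 mm with a short black lens below, 96 to 182 mm above the bench, on the same kind of arm and post. Fixed. Origin on the base plate under its axis. Not the wanted station.
- reagent: amber bottle with white cap, 60 mm diameter, 115 mm high, standing loose beside the base; origin at the centre of its underside.
- driver: screwdriver with black handle, 160 mm long, lying loose beside the base; origin under its middle.
- tray: white plastic tray of spare fittings, 70 x 100 x 28 mm, loose beside the base; origin at the centre of its underside.

How it is judged (in metres and radians):
On the way, in this order (a step that is already met when the one before it is completed fails the run):
1. the plunger is drawn up clear of the middle hole (value of joint plunger above 0.0075 m), for 0.2 s.
2. the carriage is brought to within 25 mm of the detector head's axis (horizontal distance between cell_window and detector_axis below 0.025 m), for 0.1 s.
At the end, for the whole second after the job is handed in: the flow cell's window is within 10 mm of the detector head's axis (seen from above), the plunger is home (drawn less than 1.5 mm, its pin in that station's hole), the carriage is at rest (horizontal distance between cell_window and detector_axis below 0.01 m and value of joint plunger below 0.0015 m and linear speed of carriage below 0.005 m/s); the robot touches nothing.
It fails at once if the pin is forced: pressed on the index strip or the wall of a hole with more than 20 N (contact force between plunger_c0 and anything else above 20 N).
It fails at once if the detector head or the camera head is knocked (more than 3 N) (contact force between any of the fingers, the arm and detector above 3 N or contact force between any of the fingers, the arm and camera above 3 N).
It fails at once if the bottle, driver or tray is shifted by more than 20 mm (distance of any of reagent, driver, tray from where it was at the start of the episode above 0.02 m).
It also fails if it takes over 43 s, if anything falls off the work surface, if the arm or the gripper's body presses on something with over 40 N, if the wrist force passes 120 N, or if a joint passes its speed limit or range.

### The arm

A 7-joint arm with a two-finger parallel gripper is mounted at the origin on the work surface. World frame = base frame: x ahead of the robot, y to its left, z up, the work surface at z = 0. Lengths are in m, angles in degrees, forces in N, time in s.
With the tool pointing down it reaches from about 0.4 to 0.85 m from the base axis. Payload 6.9 kg.
Tool frame: the origin (TCP) lies on the mounting face of the last link; the fingertips stand 173 mm ahead of it and the grasp point (between the pads) lies 155 mm ahead of it (r.grip_depth is the distance from the TCP to the grasp point, in m); z points along the fingers, y is the line along which they close (so a half turn about z gives the same grasp; the last joint's range is limited). The gripper opens to 85 mm and grips with 20 to 120 N. Pads are 22 mm wide; open, the fingers measure 114 mm over their backs; the gripper's body (76 mm by 85 mm) begins 54 mm behind the grasp point. The pads swing forward as they close: fully open they stand 13 mm farther back than shut.
Start: joints at [80.529, 29.078, -13.613, 85.955, 7.202, 65.827, -8.869], TCP at [0.167, -0.602, 0.405] pointing down, gripper open.
Joint ranges: [-176.47, 176.47], [-13.61, 117.27], [-81.72, 77.17], [0.22, 143.17], [-87.28, 267.28], [10, 112.55], [-165.47, 165.47]. Speed limits (degrees/s): [136.94, 136.94, 180, 180, 180, 180, 180].

### API

Orientations are given as [roll, pitch, yaw] about the fixed x, y, z axes, in that order (R = Rz(yaw) Ry(pitch) Rx(roll)).
In Python, from plant import r gives the robot as it stands. The module is installed in compiled form; this text tells all that it offers.
- The arm moves only by the tool carry_out, never from a script. Its argument "targets" is a list of rows, each a list of 3 entries, a list of its own where there are three numbers: the finger opening in m, from 0 to 0.0854, then the shift along the tool's x, y, z in a scale on which 1.0 is 0.4 m, then the turn about the tool's z in shares of pi rad (1.0 is pi rad). A call has 1 to 8 rows; each row is the pose to reach, as a shift and turn from the pose commanded when the call began, along the tool's axes at that moment; what a row does not reach only later rows make up. A row lasts 1/12 s, in which the tool goes at most 41.7 mm and 7.16 degrees, less where a joint would pass 70% of its speed; a pose out of reach is approached as far as the arm can. A shift or turn number past 1, either way, is cut back to 1. A call with a gripper value outside its range is refused whole. The fingers move at their own pace and stop on an object; the grip force is fixed at half the most. Time passes only in rows, so rows that repeat a pose let the fingers close. It gives the time, the measured TCP pose, the force, the opening and the grip force at its end, in the units of the state.
- r.sense(): the state, without advancing time (a new reading comes with each control period).
- r.get_image(name): name is "side" or "top"; returns the picture (420x560x3 uint8, red, green, blue); there is no depth.
- r.camera_params(name): a dict with "mtx" (3x3 intrinsics, pixels), "k1" (the pictures are not rectified: a ray, as slopes to the right and down, at radius r is drawn at 1 + k1 r^2 times it, then the intrinsics apply), "R" (3x3) and "t" (3): a world point X has camera coordinates R X + t. Camera axes: x right, y down, z forward; pixel columns grow to the right and rows downward; lengths in m; the calibration is good to about 2 mm. A picture is of the moment at which its call begins. camera_params takes no time and is no camera call.
- r.hand_in(): hands the job in; it is judged then, once.
The state is a dict: "clock": time; "joint_pos": joint angles; "joint_velocities": joint speeds; "joint_torque": joint torques, N m; "ee_pos": TCP position; "tool_rot": TCP orientation; "ft_force": force on the tool from outside, world axes, zero at the start; "wrist_torque": the same for the moment, N m; "finger_gap": finger opening in m; "grasp_force": force on a finger pad.
Only numpy, scipy, OpenCV 4.12 (cv2) and the standard library are available. Lean on these libraries where they do the work, as an engineer would, in place of code of your own. Each camera call takes 0.05 s, during which the arm holds its last target. There are 200 camera calls.

## Working session

There is one attempt and no reset: what is moved stays moved. The work goes in short steps, Python scripts to look and compute and a tool call to move; the robot and the scene stay as the last step left them, time stands still between calls to the robot, and variables do not carry over. Pictures are saved under pics/ and viewed, at most 10 in all, crops included, and the job is handed in when it is done.

Besides the shell and the picture viewer there is one more tool, called after "Request:" by a JSON object that holds its "method" and its "body", one argument or row to a line. carry_out: Moves the arm, as the interface text tells. Its arguments: {"type":"object","properties":{"targets":{"type":"array","items":{"type":"array"}}},"required":["targets"]}

```bash
mkdir -p pics; cat > h.py <<'E'
import numpy as np, cv2
from plant import r
def ray(cam,u,v):
    p=r.camera_params(cam);K=np.array(p["mtx"]);R=np.array(p["R"]);t=np.array(p["t"])
    d=np.array([(u-K[0,2])/K[0,0],(v-K[1,2])/K[1,1]]);s=d.copy()
    for _ in range(30): s=d/(1+p["k1"]*(s@s))
    return -R.T@t, R.T@np.array([s[0],s[1],1])
def onz(cam,u,v,z):
    c,d=ray(cam,u,v); return c+d*(z-c[2])/d[2]
def proj(cam,X):
    p=r.camera_params(cam);K=np.array(p["mtx"]);x=np.array(p["R"])@X+np.array(p["t"]);s=x[:2]/x[2];s=s*(1+p["k1"]*(s@s))
    return K[:2,:2]@s+K[:2,2]
E
python3 - <<'E'
from h import *
for c in("side","top"): cv2.imwrite(f"pics/{c}0.png",cv2.resize(r.get_image(c)[:,:,::-1],(800,600),interpolation=cv2.INTER_CUBIC))
print(r.sense())
for c in("side","top"): print(ray(c,280,210), r.camera_params(c))
E
```

```text
{'clock': 0.1, 'joint_pos': array([ 80.52726587,  29.1204749 , -13.6094074 ,  86.00037973,
         7.20126375,  65.8262877 ,  -8.8686891 ]), 'joint_velocities': array([ 0.0531711 , -0.1107067 , -0.07881586, -0.05911864,  0.01968627,
        0.05010531,  0.03455529]), 'joint_torque': array([-5.34622974e-03, -6.21825027e+01, -2.19446540e+00, -2.50202304e+01,
        1.26271939e-02,  7.81158102e-03, -4.50483947e-05]), 'ee_pos': array([ 0.16710136, -0.60208587,  0.40393464]), 'tool_rot': array([-1.79911472e+02,  6.55695716e-04,  1.55180646e+01]), 'ft_force': array([-0.06896933,  0.04059252,  0.31897384]), 'wrist_torque': array([-0.02710181,  0.0333883 ,  0.0229364 ]), 'grasp_force': 0.0, 'finger_gap': 0.08560222166683351}
(array([-0.03893573,  0.68879259,  0.61299265]), array([ 0.6037631 , -0.60928591, -0.5141907 ])) {'mtx': array([[486.7902451 ,   0.        , 274.27485275],
       [  0.        , 486.7902451 , 208.24888788],
       [  0.        ,   0.        ,   1.        ]]), 'k1': -0.07061049363361833, 'R': array([[-0.70536824, -0.70875117, -0.01128833],
       [-0.35534908,  0.36734272, -0.85952683],
       [ 0.61333733, -0.60227163, -0.51096596]]), 't': array([0.46763819, 0.26002491, 0.75193935])}
(array([0.46797284, 0.07906035, 1.06288749]), array([ 0.11324711, -0.03563594, -0.99296146])) {'mtx': array([[406.07058096,   0.        , 279.48280083],
       [  0.        , 406.07058096, 206.70921013],
       [  0.        ,   0.        ,   1.        ]]), 'k1': -0.11687942954044066, 'R': array([[ 0.02749604, -0.99891065,  0.03770266],
       [-0.9922407 , -0.03184862, -0.1201834 ],
       [ 0.12125325, -0.03410555, -0.99203551]]), 't': array([0.02603313, 0.5946011 , 1.00037531])}
```

View pics/side0.png

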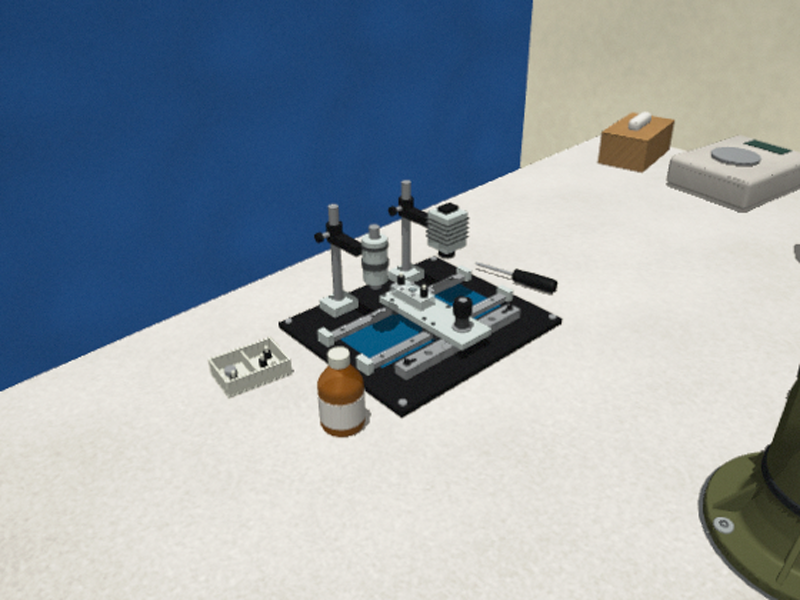

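View pics/top0.png

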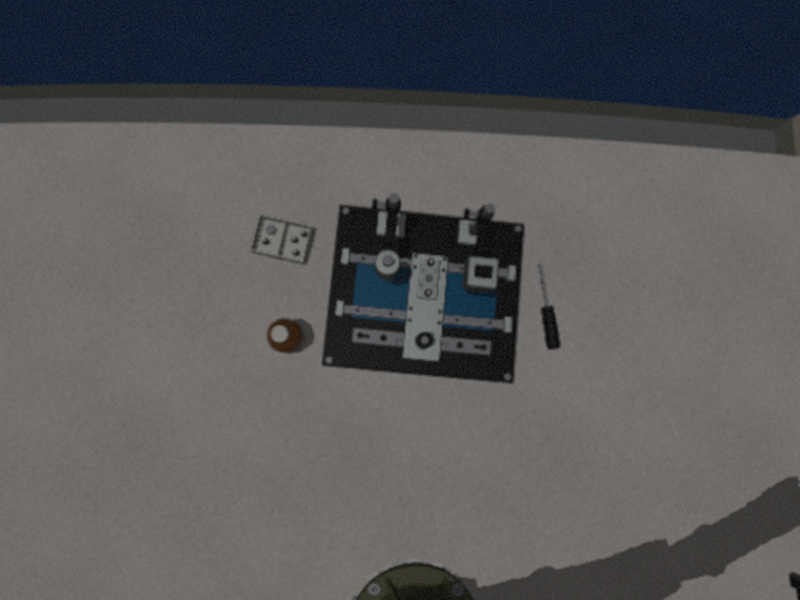

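The detector (round) is on the left in the top view at about (387,262), the camera head at (483,272). The knob is at (425,340), with strip holes visible near (383,338) and (460,345). I'll enlarge that area.

```bash
python3 - <<'E'
from h import *
a=np.mean([r.get_image("top").astype(float) for _ in range(4)],0)
c=np.clip(a[135:275,220:370]*1.8,0,255).astype(np.uint8)[:,:,::-1]
cv2.imwrite("pics/topc.png",cv2.resize(c,None,fx=4.2,fy=4.2,interpolation=cv2.INTER_CUBIC))
b=np.mean([r.get_image("side").astype(float) for _ in range(4)],0)
c=b[120:295,190:400].astype(np.uint8)[:,:,::-1]
cv2.imwrite("pics/sidec.png",cv2.resize(c,None,fx=3.4,fy=3.4,interpolation=cv2.INTER_CUBIC))
E
```

```text
(no output)
```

View pics/topc.png

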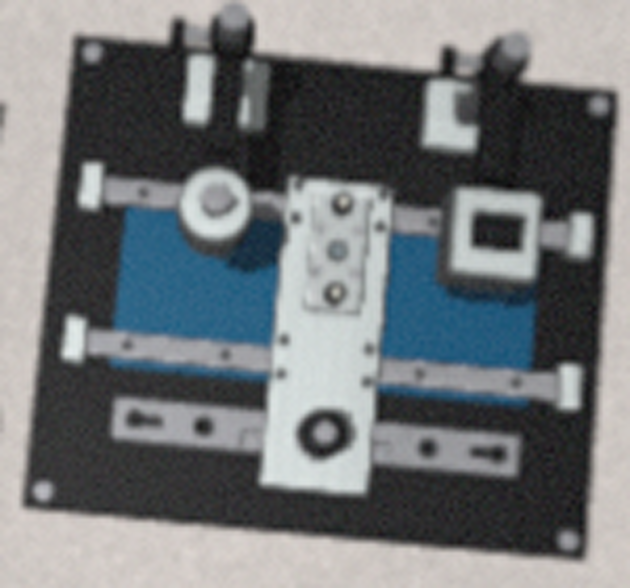

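View pics/sidec.png

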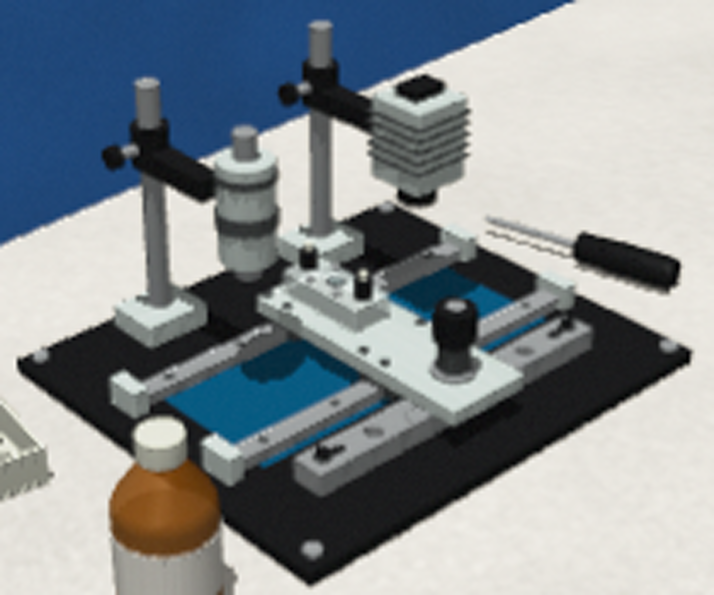

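Top crop: screws at (92,53), (599,106), (568,541), (43,491); knob (326,434); window (338,250); holes (204,426) and (428,448); detector top (215,203). Side crop: knob top about (457,306), detector nose bottom about (243,274).

```bash
python3 - <<'E'
from h import *
T=lambda x,y,z:onz("top",220+(x+.5)/4.2-.5,135+(y+.5)/4.2-.5,z)
S=lambda x,y,z:onz("side",190+(x+.5)/3.4-.5,120+(y+.5)/3.4-.5,z)
c=[T(*p,.013) for p in((92,53),(599,106),(568,541),(43,491))]
print("base",np.mean(c,0),[np.linalg.norm(c[i]-c[i-1]) for i in range(4)])
ys=(c[0]+c[3]-c[1]-c[2]);ys/=np.linalg.norm(ys);print("slide dir",ys,np.degrees(np.arctan2(-ys[0],ys[1])))
k=T(326,434,.089);w=T(338,250,.060);print("knob",k,"side",S(457,306,.089),"win",w,w-k,np.degrees(np.arctan2((w-k)[1],(w-k)[0])))
for z in(.028,):
  hl=T(204,426,z);hr=T(428,448,z);print("holes",hl,hr,"along",(hl-k)@ys,(hr-k)@ys)
hs=S(374,433,.028);print("hole side",hs,(hs-S(457,306,.089))@ys)
d=S(243,274,.094);print("det side",d,(d-k)@ys);d=T(212,192,.194);print("det top",d,(d-k)@ys)
print("tool",r.sense()["ee_pos"],r.sense()["clock"])
E
```

```text
base [ 0.6031164  -0.00428335  0.013     ] [np.float64(0.27630221666480254), np.float64(0.3243648913096411), np.float64(0.2763252423192011), np.float64(0.3249194285720244)]
slide dir [0.06788057 0.99769345 0.        ] -3.8922630786436527
knob [0.51282994 0.00085311 0.089     ] side [0.51105609 0.00273082 0.089     ] win [ 0.6239047  -0.00618706  0.06      ] [ 0.11107476 -0.00704016 -0.029     ] -3.626680612362364
holes [0.51833307 0.07016551 0.028     ] [ 0.50885414 -0.06653621  0.028     ] along 0.06952608314541392 -0.06750376242759869
hole side [0.51400626 0.07358944 0.028     ] 0.07089543735280861
det side [0.62821893 0.07295334 0.094     ] 0.07976660615246274
det top [0.63123975 0.07118382 0.194     ] 0.07820621318060827
tool [ 0.16715981 -0.60221406  0.4046281 ] 0.5
```

The manual's scale: shifts go in shares of 0.4 m and turns go in shares of pi rad. Converting my numbers, -0.224 m is -0.56, -0.196 m is -0.49, 0.339 rad is 0.1079.

Request:
{"method": "carry_out", "body": {
  "targets": [
    [0.085,[0.07,-0.07,0],0.0159],
    [0.085,[0.14,-0.14,0],0.0318],
    [0.085,[0.21,-0.21,0],0.0477],
    [0.085,[0.28,-0.28,0],0.0637],
    [0.085,[0.35,-0.35,0],0.0796],
    [0.085,[0.42,-0.42,0],0.0955],
    [0.085,[0.49,-0.49,0],0.1079],
    [0.085,[0.56,-0.56,0],0.1079]
  ]
}}

```text
clock: 1.17
ee_pos: [0.3236, -0.3246, 0.405]
tool_rot: [180.0, -0.0, -4.1]
ft_force: [1.3, 0.3, 0.5]
finger_gap: 0.0849
grasp_force: 0.0
```

In the tool's units: -0.296 m is -0.74, -0.259 m is -0.6475.

Request:
{"method": "carry_out", "body": {
  "targets": [
    [0.085,[0.0475,-0.0925,0],0],
    [0.085,[0.095,-0.185,0],0],
    [0.085,[0.1425,-0.2775,0],0],
    [0.085,[0.19,-0.37,0],0],
    [0.085,[0.2375,-0.4625,0],0],
    [0.085,[0.285,-0.555,0],0],
    [0.085,[0.33,-0.6475,0],0],
    [0.085,[0.375,-0.74,0],0]
  ]
}}

```text
clock: 1.83
ee_pos: [0.4935, -0.0394, 0.405]
tool_rot: [180.0, -0.0, -3.9]
ft_force: [0.6, -0.8, -0.4]
finger_gap: 0.0853
grasp_force: 0.0
```

In the tool's units: 0.07 m is 0.175, 0.06 m is 0.15.

Request:
{"method": "carry_out", "body": {
  "targets": [
    [0.085,[0.0225,-0.0625,0],0],
    [0.085,[0.04,-0.11,0.025],0],
    [0.085,[0.04,-0.11,0.1],0],
    [0.085,[0.04,-0.11,0.15],0],
    [0.085,[0.04,-0.11,0.175],0],
    [0.085,[0.04,-0.11,0.175],0]
  ]
}}

```text
clock: 2.33
ee_pos: [0.5113, 0.0012, 0.3328]
tool_rot: [180.0, 0.2, -3.9]
ft_force: [0.2, -1.0, -0.6]
finger_gap: 0.0852
grasp_force: 0.0
```

```bash
python3 - <<'E'
from h import *
s=r.sense();print(s["ee_pos"],s["tool_rot"],s["joint_pos"],s["ft_force"])
b=r.get_image("side");cv2.imwrite("pics/s1.png",cv2.resize(b[70:280,190:400,::-1],None,fx=2.8,fy=2.8,interpolation=cv2.INTER_CUBIC))
E
```

```text
[0.5112883  0.0012473  0.33284381] [179.98237531   0.22156513  -3.9006224 ] [  13.00483361   24.31506418  -22.65550336  108.67963018   11.99574757
   49.5347152  -109.6078721 ] [ 0.15150322 -1.04882244 -0.55529285]
```

View pics/s1.png

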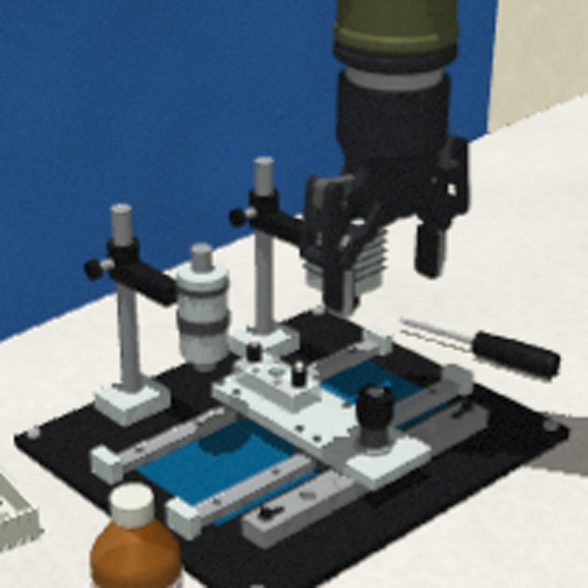

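Fingers straddle the knob along the slide and are clear of both heads. Next I descend and close to just over the knob's diameter.

In the tool's units: 0.1 m is 0.25, 0.09 m is 0.225.

Request:
{"method": "carry_out", "body": {
  "targets": [
    [0.085,[0,0,0.075],0],
    [0.085,[0,0,0.1625],0],
    [0.085,[0,0,0.225],0],
    [0.06,[0,0,0.25],0],
    [0.045,[0,0,0.25],0],
    [0.036,[0,0,0.25],0],
    [0.036,[0,0,0.25],0],
    [0.036,[0,0,0.25],0]
  ]
}}

```text
clock: 3.05
ee_pos: [0.5126, 0.0014, 0.2365]
tool_rot: [-180.0, -0.2, -3.9]
ft_force: [-0.5, -0.6, -0.3]
finger_gap: 0.0361
grasp_force: 0.0
```

Request:
{"method": "carry_out", "body": {
  "targets": [
    [0.033,[0,0,0],0],
    [0.031,[0,0,0],0],
    [0.031,[0,0,0],0],
    [0.031,[0,0,0],0]
  ]
}}

```text
clock: 3.38
ee_pos: [0.5119, 0.0014, 0.235]
tool_rot: [-180.0, -0.0, -3.9]
ft_force: [0.5, 0.3, -0.1]
finger_gap: 0.0308
grasp_force: 0.0
```

Request:
{"method": "carry_out", "body": {
  "targets": [
    [0.029,[0,0,0],0],
    [0.028,[0,0,0],0],
    [0.026,[0,0,0],0],
    [0.02,[0,0,0],0],
    [0.02,[0,0,0],0],
    [0.02,[0,0,0],0]
  ]
}}

```text
clock: 3.88
ee_pos: [0.512, 0.0018, 0.235]
tool_rot: [-180.0, -0.0, -3.9]
ft_force: [-0.6, 2.4, 4.6]
finger_gap: 0.0262
grasp_force: 58.6
```

In the tool's units: -0.0105 m is -0.0263, -0.0095 m is -0.0238.

Request:
{"method": "carry_out", "body": {
  "targets": [
    [0.02,[0,0,-0.005],0],
    [0.02,[0,0,-0.01],0],
    [0.02,[0,0,-0.015],0],
    [0.02,[0,0,-0.02],0],
    [0.02,[0,0,-0.0238],0],
    [0.02,[0,0,-0.0263],0],
    [0.02,[0,0,-0.0263],0],
    [0.02,[0,0,-0.0263],0]
  ]
}}

```text
clock: 4.55
ee_pos: [0.5119, 0.0014, 0.2452]
tool_rot: [-180.0, -0.0, -3.9]
ft_force: [3.0, 2.4, -9.5]
finger_gap: 0.0263
grasp_force: 59.5
```

Request:
{"method": "carry_out", "body": {
  "targets": [
    [0.02,[0,0,0],0],
    [0.02,[0,0,0],0]
  ]
}}

```text
clock: 4.72
ee_pos: [0.5119, 0.0014, 0.2451]
tool_rot: [-180.0, -0.0, -3.9]
ft_force: [3.5, 1.4, -9.6]
finger_gap: 0.0265
grasp_force: 59.5
```

In the tool's units: -0.02 m is -0.05, -0.019 m is -0.0475.

Request:
{"method": "carry_out", "body": {
  "targets": [
    [0.02,[0,-0.0025,0],0],
    [0.02,[0,-0.0075,0],0],
    [0.02,[0,-0.015,0],0],
    [0.02,[0,-0.025,0],0],
    [0.02,[0,-0.035,0],0],
    [0.02,[0,-0.0425,0],0],
    [0.02,[0,-0.0475,0],0],
    [0.02,[0,-0.05,0],0]
  ]
}}

```text
clock: 5.38
ee_pos: [0.5132, 0.0217, 0.2452]
tool_rot: [180.0, 0.0, -3.9]
ft_force: [3.5, -4.0, -9.6]
finger_gap: 0.0256
grasp_force: 59.6
```

In the tool's units: -0.043 m is -0.1075, -0.041 m is -0.1025.

Request:
{"method": "carry_out", "body": {
  "targets": [
    [0.02,[0,-0.0075,0],0],
    [0.02,[0,-0.0225,0],0],
    [0.02,[0,-0.04,0],0],
    [0.02,[0,-0.06,0],0],
    [0.02,[0,-0.08,0],0],
    [0.02,[0,-0.095,0],0],
    [0.02,[0,-0.1025,0],0],
    [0.02,[0,-0.1075,0],0]
  ]
}}

```text
clock: 6.05
ee_pos: [0.5161, 0.0647, 0.2452]
tool_rot: [180.0, 0.0, -3.9]
ft_force: [3.5, -3.4, -9.5]
finger_gap: 0.0264
grasp_force: 59.7
```

In the tool's units: 0.0015 m is 0.0038, 0.001 m is 0.0025.

Request:
{"method": "carry_out", "body": {
  "targets": [
    [0.02,[0,0,0.0025],0],
    [0.02,[0,0,0.0038],0],
    [0.02,[0,0,0.0038],0]
  ]
}}

```text
clock: 6.3
ee_pos: [0.5161, 0.0647, 0.2436]
tool_rot: [-179.9, -0.0, -3.9]
ft_force: [2.7, 1.7, -10.0]
finger_gap: 0.0264
grasp_force: 59.8
```

Now I release the knob so the pin rides on the strip, keeping the fingers loosely around it.

Request:
{"method": "carry_out", "body": {
  "targets": [
    [0.03,[0,0,0],0],
    [0.031,[0,0,0],0],
    [0.031,[0,0,0],0],
    [0.031,[0,0,0],0],
    [0.031,[0,0,0],0]
  ]
}}

```text
clock: 6.72
ee_pos: [0.5161, 0.0642, 0.244]
tool_rot: [180.0, -0.0, -3.9]
ft_force: [0.6, 0.2, -0.4]
finger_gap: 0.0311
grasp_force: 0.0
```

In the tool's units: -0.003 m is -0.0075, -0.0025 m is -0.0063.

Request:
{"method": "carry_out", "body": {
  "targets": [
    [0.031,[0,-0.0013,0],0],
    [0.031,[0,-0.0025,0],0],
    [0.031,[0,-0.0038,0],0],
    [0.031,[0,-0.005,0],0],
    [0.031,[0,-0.0063,0],0],
    [0.031,[0,-0.0075,0],0]
  ]
}}

```text
clock: 7.22
ee_pos: [0.5163, 0.0668, 0.2437]
tool_rot: [179.9, 0.0, -3.9]
ft_force: [0.2, -3.9, 1.7]
finger_gap: 0.031
grasp_force: 1.7
```

In the tool's units: -0.0012 m is -0.003, -0.0009 m is -0.0023.

Request:
{"method": "carry_out", "body": {
  "targets": [
    [0.031,[0,-0.0008,0],0],
    [0.031,[0,-0.0015,0],0],
    [0.031,[0,-0.0023,0],0],
    [0.031,[0,-0.003,0],0]
  ]
}}

```text
clock: 7.55
ee_pos: [0.5164, 0.0682, 0.2436]
tool_rot: [180.0, 0.0, -3.9]
ft_force: [-0.0, -3.2, 0.6]
finger_gap: 0.031
grasp_force: 1.7
```

In the tool's units: -0.0012 m is -0.003, -0.0009 m is -0.0023.

Request:
{"method": "carry_out", "body": {
  "targets": [
    [0.031,[0,-0.0008,0],0],
    [0.031,[0,-0.0015,0],0],
    [0.031,[0,-0.0023,0],0],
    [0.031,[0,-0.003,0],0]
  ]
}}

```text
clock: 7.88
ee_pos: [0.5165, 0.0697, 0.2435]
tool_rot: [-180.0, 0.0, -3.9]
ft_force: [0.8, -3.3, -2.6]
finger_gap: 0.0304
grasp_force: 1.6
```

In the tool's units: -0.0012 m is -0.003, -0.0009 m is -0.0023.

Request:
{"method": "carry_out", "body": {
  "targets": [
    [0.031,[0,-0.0008,0],0],
    [0.031,[0,-0.0015,0],0],
    [0.031,[0,-0.0023,0],0],
    [0.031,[0,-0.003,0],0]
  ]
}}

```text
clock: 8.22
ee_pos: [0.5165, 0.0711, 0.2437]
tool_rot: [-180.0, 0.0, -3.9]
ft_force: [-0.9, -1.9, 0.6]
finger_gap: 0.0309
grasp_force: 0.8
```

In the tool's units: -0.0012 m is -0.003, -0.0009 m is -0.0023.

Request:
{"method": "carry_out", "body": {
  "targets": [
    [0.031,[0,-0.0008,0],0],
    [0.031,[0,-0.0015,0],0],
    [0.031,[0,-0.0023,0],0],
    [0.031,[0,-0.003,0],0]
  ]
}}

```text
clock: 8.55
ee_pos: [0.5166, 0.0721, 0.2437]
tool_rot: [180.0, 0.0, -3.9]
ft_force: [0.1, -2.5, -1.3]
finger_gap: 0.0314
grasp_force: 1.3
```

In the tool's units: -0.0012 m is -0.003, -0.0009 m is -0.0023.

Request:
{"method": "carry_out", "body": {
  "targets": [
    [0.031,[0,-0.0008,0],0],
    [0.031,[0,-0.0015,0],0],
    [0.031,[0,-0.0023,0],0],
    [0.031,[0,-0.003,0],0]
  ]
}}

```text
clock: 8.88
ee_pos: [0.5167, 0.0733, 0.2437]
tool_rot: [180.0, 0.0, -3.9]
ft_force: [-1.7, -1.5, -1.3]
finger_gap: 0.031
grasp_force: 1.3
```

In the tool's units: -0.0009 m is -0.0023, -0.0006 m is -0.0015.

Request:
{"method": "carry_out", "body": {
  "targets": [
    [0.031,[0,-0.0008,0],0],
    [0.031,[0,-0.0015,0],0],
    [0.031,[0,-0.0023,0],0]
  ]
}}

```text
clock: 9.13
ee_pos: [0.5168, 0.0738, 0.2437]
tool_rot: [180.0, 0.0, -3.9]
ft_force: [-1.5, -5.3, 0.1]
finger_gap: 0.0308
grasp_force: 2.3
```

In the tool's units: -0.0006 m is -0.0015, -0.0003 m is -0.0008.

Request:
{"method": "carry_out", "body": {
  "targets": [
    [0.031,[0,-0.0008,0],0],
    [0.031,[0,-0.0015,0],0],
    [0.031,[0,-0.0015,0],0]
  ]
}}

```text
clock: 9.38
ee_pos: [0.5168, 0.0741, 0.2437]
tool_rot: [179.9, 0.0, -3.9]
ft_force: [-1.8, -4.6, 0.5]
finger_gap: 0.0313
grasp_force: 2.7
```

In the tool's units: -0.0006 m is -0.0015, -0.0003 m is -0.0008.

Request:
{"method": "carry_out", "body": {
  "targets": [
    [0.031,[0,-0.0008,0],0],
    [0.031,[0,-0.0015,0],0],
    [0.031,[0,-0.0015,0],0]
  ]
}}

```text
clock: 9.63
ee_pos: [0.5168, 0.0742, 0.2437]
tool_rot: [179.9, 0.0, -4.0]
ft_force: [-1.4, -7.0, 0.3]
finger_gap: 0.0312
grasp_force: 3.4
```

The push stalled with force rising at about 71 mm, as expected for the hole. I'll back off and look.

In the tool's units: -0.02 m is -0.05, 0.002 m is 0.005.

Request:
{"method": "carry_out", "body": {
  "targets": [
    [0.031,[0,0.0025,0],0],
    [0.031,[0,0.005,0],0],
    [0.045,[0,0.005,0],0],
    [0.06,[0,0.005,0],0],
    [0.085,[0,0.005,0],0],
    [0.085,[0,0.005,0],0],
    [0.085,[0,0.005,-0.05],0]
  ]
}}

```text
clock: 10.22
ee_pos: [0.516, 0.0734, 0.2614]
tool_rot: [180.0, 0.3, -3.9]
ft_force: [0.3, 0.9, -0.1]
finger_gap: 0.0848
grasp_force: 0.0
```

In the tool's units: -0.14 m is -0.35, -0.13 m is -0.325.

Request:
{"method": "carry_out", "body": {
  "targets": [
    [0.085,[0,0,-0.075],0],
    [0.085,[0,0,-0.175],0],
    [0.085,[0,0.05,-0.275],0],
    [0.085,[0,0.125,-0.325],0],
    [0.085,[0,0.225,-0.35],0],
    [0.085,[0,0.3,-0.35],0],
    [0.085,[0,0.3,-0.35],0]
  ]
}}

```text
clock: 10.8
ee_pos: [0.5082, -0.053, 0.4045]
tool_rot: [179.8, -0.1, -4.4]
ft_force: [0.8, -0.6, -0.5]
finger_gap: 0.0849
grasp_force: 0.0
```

```bash
python3 - <<'E'
from h import *
b=np.mean([r.get_image("side").astype(float) for _ in range(4)],0)
cv2.imwrite("pics/s2.png",cv2.resize(b[120:295,190:400,::-1].astype(np.uint8),None,fx=3.4,fy=3.4,interpolation=cv2.INTER_CUBIC))
ys=np.array([.0679,.9977,0])
# expected knob-top pixel for each state at 71 mm travel, from the initial observation (457,306 home)
c0=onz("side",190+457.5/3.4-.5,120+306.5/3.4-.5,.089)
for dz in(0,.008):
  p=proj("side",c0+.071*ys+[0,0,dz]);print(dz,(p+.5-[190,120])*3.4)
print(r.sense()["clock"],r.sense()["ft_force"])
E
```

```text
0 [373.81130064 347.79896683]
0.008 [374.01890581 336.31694871]
11.0 [-0.64805654  0.55622211  0.1387379 ]
```

View pics/s2.png

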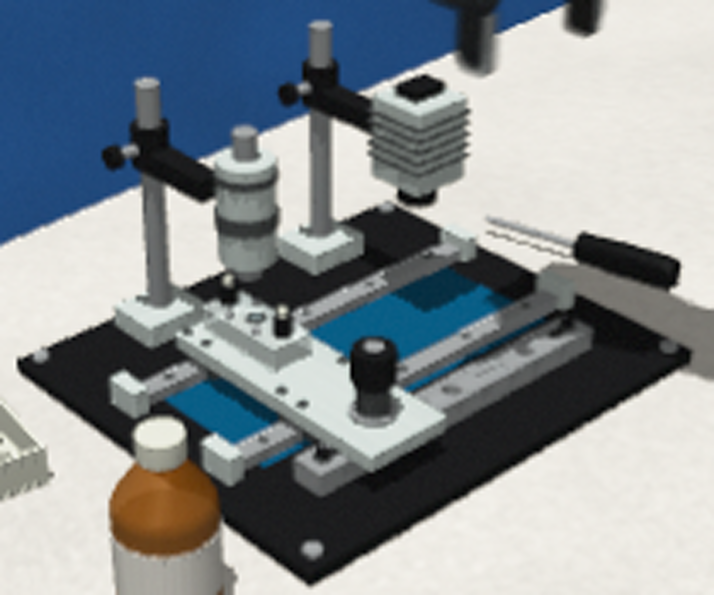

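The carriage is under the round head, with the knob top near (374,346) against a predicted 348 for home and 336 for riding. I'll compare the knobs closely.

```bash
python3 - <<'E'
import cv2,numpy as np
a=cv2.imread("pics/sidec.png");b=cv2.imread("pics/s2.png")
A=a[280:400,400:510];B=b[320:440,319:429]
cv2.imwrite("pics/cmp.png",cv2.resize(np.hstack([A,B]),None,fx=3.5,fy=3.5))
for n,(t,l,h,w) in {"knob":(296,430,38,54),"flange":(356,425,26,60)}.items():
  res=cv2.matchTemplate(b[300:450,300:450],a[t:t+h,l:l+w],cv2.TM_CCOEFF_NORMED);_,m,_,p=cv2.minMaxLoc(res)
  print(n,m,"shift",p[0]+300-l,p[1]+300-t)
E
```

```text
knob 0.9192765951156616 shift -81 41
flange 0.9803387522697449 shift -80 42
```

View pics/cmp.png

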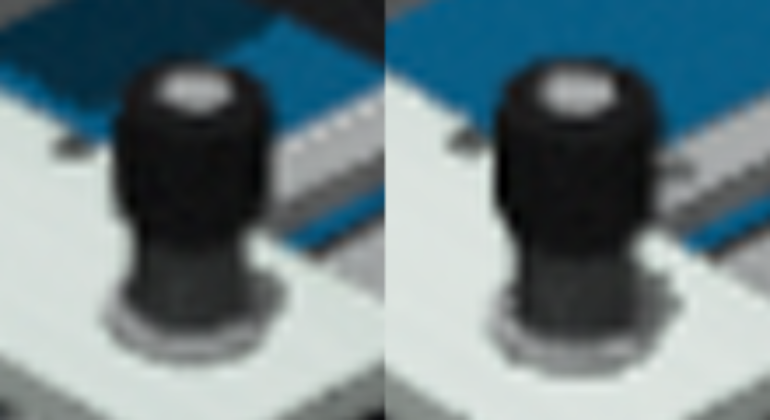

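The knob's seat above the sleeve matches the home state; riding on the strip would show it about 11 px higher. The pin is home, so I'm handing in.

```bash
python3 -c "
from plant import r
print(r.sense()['ft_force'],r.hand_in())"
```

```text
the job is handed in; nothing more can be done
[-0.64805654  0.55622211  0.1387379 ] None
```

The carriage is under the round detector head with the plunger dropped home, about 71 mm from the middle station. The pictures show it home, the arm is clear of everything, and the job is handed in, though no verdict came back.

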